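# Jack up the ratchet hold-down and take the weld coupon off

### The arm

A 7-joint arm with a two-finger parallel gripper is mounted at the origin on the work surface. World frame = base frame: x ahead of the robot, y to its left, z up, the work surface at z = 0. Lengths are in m, angles in rad, forces in N, time in s.
With the tool pointing down it reaches from about 0.4 to 0.9 m from the base axis. Payload 5.5 kg.
Tool frame: the origin (TCP) lies midway between the tips of the shut fingers; the grasp point (between the pads) lies 19 mm behind it (grip_depth is the distance from the TCP to the grasp point, in m); x points along the fingers, z is the direction in which the jaws open and shut, and the axes are right-handed (so a half turn about x gives the same grasp; the last joint's range is limited). The gripper opens to 85 mm and grips with 20 to 120 N. Pads are 22 mm wide; open, the fingers measure 114 mm over their backs; the gripper's body (76 mm by 85 mm) begins 54 mm behind the grasp point. The pads swing forward as they close: fully open they stand 13 mm farther back than shut.
Start: joints at [-1.084, 0.501, -0.427, 1.55, 0.221, 1.138, -0.21], TCP at [0.144, 0.634, 0.231] pointing down, gripper open.
Joint ranges: [-2.88, 2.88], [-0.31, 2.03], [-1.54, 1.56], [0.2, 2.42], [-1.41, 4.55], [0.19, 2.02], [-2.57, 2.57]. Speed limits (rad/s): [2.57, 2.57, 3.14, 3.14, 3.14, 3.14, 3.14].

### API

Orientations are given as a 3x3 rotation matrix whose columns are the frame's x, y, z axes.
In Python, from bench import sense, snapshot, camera_params, close_job, grip_depth gives the robot as it stands.
- The arm moves only by the tool drive_tool, never from a script. Its argument "deltas" is a list that holds one entry, the list of rows, each a list of 7 numbers: the shift along the tool's x, y, z in mm, then the turn, a rotation vector about the tool's x, y, z in degrees, then the closure, from 0 (fully open) to 1 (shut). In form: [[[x, y, z, ax, ay, az, jaw], ...]]. A call has 1 to 5 rows; each row shifts and turns the commanded pose from where the row before left it, along the tool's axes as they then stand; what a row does not reach is not made up. A row lasts 1/8 s, in which the tool goes at most 62.5 mm and 10.7 degrees, less where a joint would pass 70% of its speed; a pose out of reach is approached as far as the arm can. A call is refused whole if a number of a shift passes 62.5 or a number of a turn 10.7, either way. A call with a gripper value outside its range is refused whole. The fingers move at their own pace and stop on an object; "newtons" is the grip in N (left out, the last holds). Time passes only in rows, so rows that do not move let the fingers close. It gives the time, the measured TCP pose, the force and the opening at its end, in the units of the state.
- sense(): the state, without advancing time (a new reading comes with each control period).
- snapshot(name): name is "scene" or "top" or "wrist"; returns the picture (384x512x3 uint8, red, green, blue); there is no depth.
- camera_params(name): a dict with "fovy" (degrees; the focal length in pixels is half the picture's height over the tangent of half this angle, whatever the lens; pixels are square), "cx", "cy" (the principal point, pixels), "R" (3x3) and "t" (3): a world point X has camera coordinates R X + t. Camera axes: x right, y down, z forward; pixel columns grow to the right and rows downward; lengths in m; the calibration is good to about 2 mm. A picture is of the moment at which its call begins: read the wrist's pose just before it. camera_params takes no time and is no camera call; for the wrist camera it gives the pose at the moment of the call.
- close_job(): hands the job in, once; it reports no verdict.
The state is a dict: "t": time; "joint_pos": joint angles; "dq": joint speeds; "tau": joint torques, N m; "ee_pos": TCP position; "eef_rot": TCP orientation; "force": force on the tool from outside, world axes, zero at the start; "wrist_torque": the same for the moment, N m; "width": finger opening in m.
Only numpy, scipy, OpenCV 4.12 (cv2) and the standard library are available. Lean on these libraries where they do the work, as an engineer would, in place of code of your own. Each camera call takes 0.05 s, during which the arm holds its last target.

### The job

Swing the ratchet lever back and forth until the hold-down bar has been jacked up to, or within one or two notches of, its upper stop. Then slide the welded coupon straight out from beneath the raised bar, towards the lever-handle side of the fixture, and lay it flat, rib up and lengthwise, centred on the two rests of the cooling stand; let go and leave the bar raised. Do not disturb the other things on the table.

Things in the scene. Friction and masses are not known exactly. Their poses are not given: they have to be found in the camera images.
- fixture: Steel hold-down fixture fixed to the table, base plate 150 x 380 x 12 mm. Origin on the table surface (z = 0); base spans x -53 to +97, y -180 to +200 mm in its axes. A clamp bar 24 mm wide, 18 mm thick, runs along y at x = +20 mm, from a hinge at y = -160 mm (axis 66 mm up) over the coupon to the jack at y = +140 mm; fully down its underside is 57.5 mm up.
- bed_mid (a point): Point of the fixture (x +20, y -20 mm) under the bar, on the top of the 36 mm wide bed that carries the coupon, 50 mm above the table; axes as the fixture's. Bed: fixture x -35 to +55 mm. Side guides from x -13 to +57 mm, 1.5 mm clear of the coupon each side and 4 mm above the bed, and an end stop at +x: the coupon can only slide out towards fixture -x.
- jack_axis (a point): Vertical axis of the ratchet wheel and lever, 50 mm up, at fixture x +20, y +140 mm; axes as the fixture's. The level steel wheel is 96 mm across with 12 saw teeth, 30 to 41 mm up; a flat grey lever swings above it and a steel screw rises from it under the bar's free end.
- lever_grip (a point): Centre of the black upright round handle at the free end of the ratchet lever: 22 mm diameter, 54 to 112 mm above the table; this point is on its axis, 85 mm up and 130 mm from jack_axis. The lever arm itself is 44 to 56 mm up and swings level.
- lever (a joint): Lever angle, rad, positive counter-clockwise from above, stops at -0.66 and +0.66. At 0 it points from jack_axis along fixture -x; positive brings the handle nearer the coupon. Swinging towards positive drives the wheel and lifts the bar; swinging back only clicks the pawl over the teeth. Stays where left; takes about 3 to 6 N at the handle.
- wheel (a joint): Ratchet wheel angle, rad, positive counter-clockwise from above, its only way to turn: 0.524 per notch, two notches for a nearly full lever swing (1.2 rad). Starts at 0 to 1.0; 0 = bar fully down, 4.6 = upper stop (do not force beyond). Bar angle is 0.03 x this: at the stop the bar is 41 mm up at the jack, 19 mm over the coupon.
- coupon_center (a point): Welded aluminium coupon, 0.1 to 0.2 kg: plate 130 (x) x 50 (y) x 6 mm, z up, with a rib across its top at x = +55 mm, 36 mm long, 8 thick, 8 high. Point: centre of plate, half its thickness. Starts flat on the bed, axes as the fixture's, rib just behind the bar (+x). Its front 47 mm overhangs the bed to -x: pinch it there from above across its width, 43 mm before this point.
- stand_top (a point): Low steel cooling stand fixed to the table, left or right of the fixture: foot 110 x 34 x 12 mm with two upright rests 10 mm thick (x), 34 mm wide (y), at x = -35 and +35 mm, tops 50 mm above the table. Point: centre of the stand, level with the rest tops; x is lengthwise. The coupon overhangs the rests 8 mm each side, room for fingers.
- v_block: Bystander: grooved steel block, 70 x 50 x 45 mm, left alone. Origin at the centre of its underside.
- hammer: Bystander: hammer lying on the right, left alone. Origin at the centre of its underside.
- spray_can: Bystander: upright can, 54 mm across, 150 mm high, left alone. Origin at the centre of its underside.
- magnet_square: Bystander: flat dark L-shaped magnetic square, 90 mm, left alone. Origin at the centre of its underside.
- coupon: The same coupon, for its speed only: origin under the plate's centre, 3 mm below coupon_center.
Not all that is in view belongs to the job. Of the things like the coupon, leave any that is blue; of the rest the larger one is meant.

How it is judged:
By the outcome, as a careful person would: the job done as asked, in the order asked, and still so for the second after the job is handed in, with the robot touching nothing.
It also fails if it takes over 72 s, if anything falls off the work surface, if the arm or the gripper's body presses on something with over 40 N, if the wrist force passes 120 N, or if a joint passes its speed limit or range.

## Working session

There is one attempt and no reset: what is moved stays moved. The work goes in short steps, Python scripts to look and compute and a tool call to move; the robot and the scene stay as the last step left them, time stands still between calls to the robot, and variables do not carry over. Pictures are saved under pics/ and viewed, and the job is handed in when it is done.

Besides the shell and the picture viewer there is one more tool, called after ">>>" as a command line: name --argument value ..., lists and objects as JSON in quotes. drive_tool: Moves the arm, as the interface text tells. Its arguments: {"type":"object","properties":{"deltas":{"type":"array"},"newtons":{"type":"number"}},"required":["deltas"]}

```bash
mkdir -p pics
cat > h.py <<'E'
import numpy as np, cv2
from bench import sense, snapshot, camera_params, close_job, grip_depth
def save(name,fn):
    P=camera_params(name); im=snapshot(name); cv2.imwrite('pics/'+fn+'.png',im[:,:,::-1]); 
    np.savez('pics/'+fn+'.npz',**{k:np.array(v) for k,v in P.items()}); return im,P
def load(fn):
    d=np.load('pics/'+fn+'.npz'); return cv2.imread('pics/'+fn+'.png'),{k:d[k] for k in d}
def f(P): return 192/np.tan(np.radians(float(P['fovy']))/2)
def ray(P,u,v):
    R=np.array(P['R']);t=np.array(P['t']); d=np.array([(u-P['cx'])/f(P),(v-P['cy'])/f(P),1.])
    return -R.T@t, R.T@d
def onz(P,u,v,z):
    c,d=ray(P,u,v); return c+d*(z-c[2])/d[2]
def tri(obs):
    A=np.zeros((3,3));b=np.zeros(3)
    for P,u,v in obs:
        c,d=ray(P,u,v); d=d/np.linalg.norm(d); M=np.eye(3)-np.outer(d,d); A+=M;b+=M@c
    return np.linalg.solve(A,b)
def proj(P,X):
    p=np.array(P['R'])@np.array(X)+np.array(P['t']); return np.array([P['cx']+f(P)*p[0]/p[2],P['cy']+f(P)*p[1]/p[2]])
E
python3 - <<'E'
from h import *
for n in ['scene','top','wrist']:
    im,P=save(n,n+'0'); print(n,P['fovy'],P['cx'],P['cy'],(-np.array(P['R']).T@np.array(P['t'])).round(3))
s=sense();print({k:np.round(v,3).tolist() for k,v in s.items()},grip_depth)
E
```

```text
scene 55.42985918610844 256.56976252776826 190.80342752875467 [1.184 0.69  0.66 ]
top 48.47002017562751 257.3986295543547 193.8310565935025 [ 0.352 -0.037  1.332]
wrist 67.03467565295988 256.19358157235894 193.1894955876629 [0.064 0.651 0.373]
{'t': 0.15, 'joint_pos': [-1.084, 0.502, -0.427, 1.551, 0.221, 1.138, -0.21], 'dq': [0.001, -0.002, -0.0, -0.003, -0.0, 0.001, -0.002], 'tau': [-0.007, -57.003, -5.826, -28.128, 0.011, 0.008, -0.0], 'ee_pos': [0.144, 0.633, 0.23], 'eef_rot': [[-0.0, -0.975, 0.222], [-0.002, 0.222, 0.975], [-1.0, 0.0, -0.002]], 'force': [0.244, -0.637, 0.806], 'wrist_torque': [-0.011, 0.04, 0.006], 'width': 0.085} 0.0187
```

View pics/scene0.png

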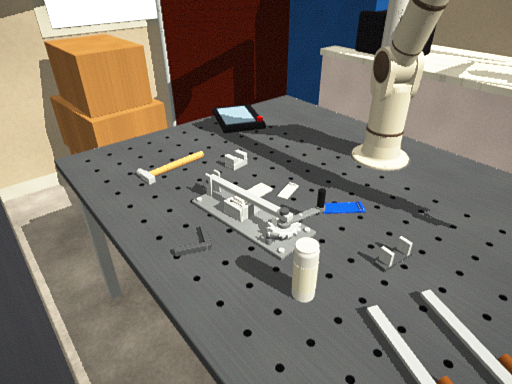

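View pics/top0.png

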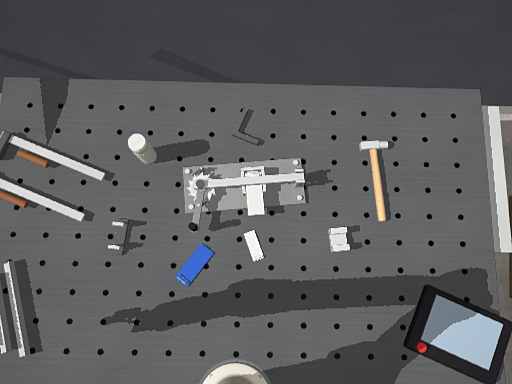

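View pics/wrist0.png

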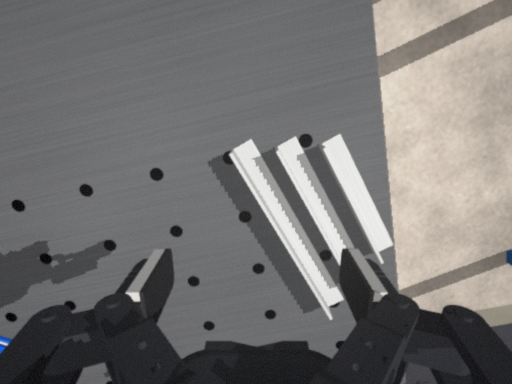

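Candidates in the top view are a white plate under the bar (254,190), a small loose white plate (254,245) and a blue one (195,264). The one under the bar fits: it is not blue, it is the larger, and it lies on the bed. The stand is at (119,236). I'll enlarge to confirm.

Run:
```python
from h import *
im,_=load('top0'); c=im[140:280,90:320]; cv2.imwrite('pics/top0c.png',cv2.resize(c[:,80:],None,fx=5,fy=4.2,interpolation=cv2.INTER_CUBIC)[:600,:800])
cv2.imwrite('pics/top0d.png',cv2.resize(im[205:270,90:150],None,fx=8,fy=8,interpolation=cv2.INTER_CUBIC))
im,_=load('scene0'); cv2.imwrite('pics/scene0c.png',cv2.resize(im[150:280,185:425],None,fx=3.3,fy=3.3,interpolation=cv2.INTER_CUBIC))
```

```text
(no output)
```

View pics/top0c.png

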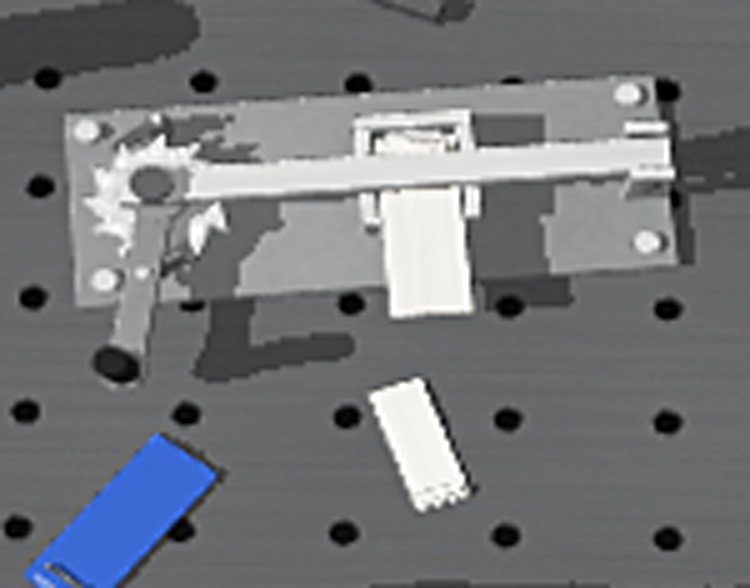

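View pics/top0d.png

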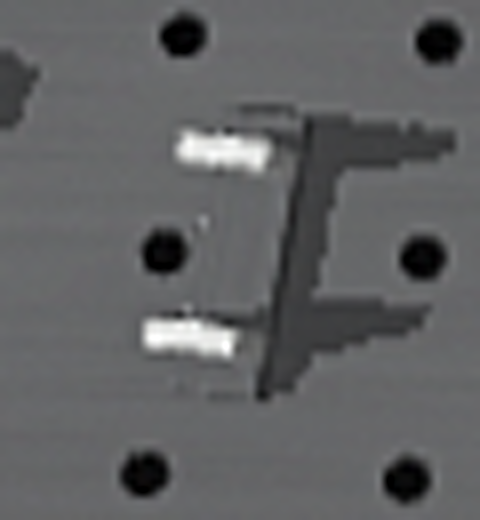

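View pics/scene0c.png

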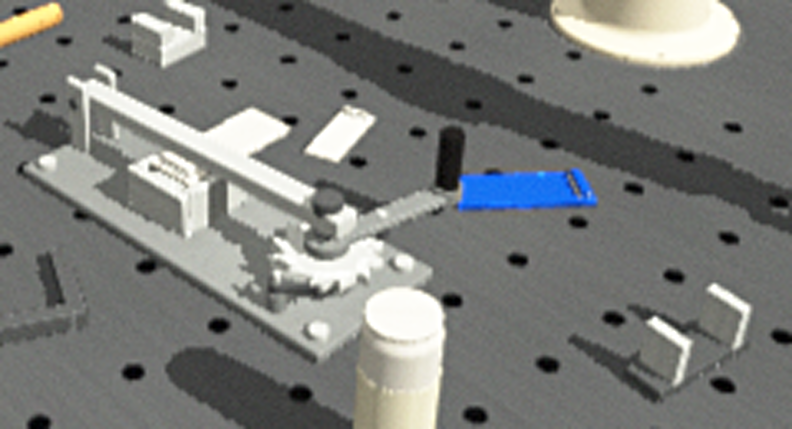

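Run:
```python
from h import *
im,P=load('top0'); S=load('scene0'); ims,Ps=S
g=cv2.cvtColor(im,cv2.COLOR_BGR2GRAY)
pts=np.array([[183,166.9],[301,158.3],[305.5,203],[185.6,212.9]],np.float32).reshape(-1,1,2)
r=cv2.cornerSubPix(g,pts.copy(),(3,3),(-1,-1),(3,50,.01)).reshape(-1,2); print(r)
X=np.array([onz(P,u,v,.012) for u,v in r]); print(X.round(4)); 
print('edges',[np.linalg.norm(X[i]-X[(i+1)%4]).round(4) for i in range(4)])
# fixture: y axis from right (-180) to left(+200); x up
mod=np.array([[97,200],[97,-180],[-53,-180],[-53,200]])/1000
M,_=cv2.estimateAffinePartial2D(mod,X[:,:2]); a=np.arctan2(M[1,0],M[0,0]);print('fix',M[:,2],np.degrees(a),np.hypot(M[0,0],M[1,0]))
# stand: rests white in top
m=(im.min(2)>180).astype(np.uint8); m2=np.zeros_like(m); m2[215:260,100:135]=m[215:260,100:135]
n,l,st,ce=cv2.connectedComponentsWithStats(m2); print(st[1:],ce[1:])
for c in ce[1:]: print(onz(P,*c,.05).round(4))
# rest tops in scene
ms=(ims.min(2)>180).astype(np.uint8); m2=np.zeros_like(ms); m2[225:275,370:420]=ms[225:275,370:420]
n,l,st,ce=cv2.connectedComponentsWithStats(m2); print('scene',st[1:],ce[1:])
# handle
for nm,(i,PP,(x0,x1,y0,y1)) in {'t':(im,P,(185,205,215,235)),'s':(ims,Ps,(312,330,180,212))}.items():
    k=(i.max(2)<35).astype(np.uint8); z=np.zeros_like(k); z[y0:y1,x0:x1]=k[y0:y1,x0:x1]
    n,l,st,ce=cv2.connectedComponentsWithStats(z); print(nm,st[1:],ce[1:])
```

```text
[[183.58131 167.53845]
 [299.8175  159.3985 ]
 [305.3267  202.26707]
 [184.83908 212.60568]]
[[ 0.6905  0.1829  0.012 ]
 [ 0.7261 -0.1878  0.012 ]
 [ 0.5868 -0.2051  0.012 ]
 [ 0.5458  0.1714  0.012 ]]
edges [np.float64(0.3723), np.float64(0.1404), np.float64(0.3787), np.float64(0.1452)]Traceback (most recent call last):
  File "<stdin>", line 10, in <module>
cv2.error: OpenCV(4.12.0) /io/opencv/modules/calib3d/src/ptsetreg.cpp:1108: error: (-215:Assertion failed) count >= 0 && to.checkVector(2) == count in function 'estimateAffinePartial2D'
```

Run:
```python
from h import *
im,P=load('top0'); S=load('scene0'); ims,Ps=S
X=np.array([onz(P,u,v,.012) for u,v in [[183.2,167],[300.8,158.6],[305.6,202.8],[185.2,212.8]]])[:,:2].copy()
mod=np.array([[97,200],[97,-180],[-53,-180],[-53,200]])/1000
M,_=cv2.estimateAffinePartial2D(mod.astype(np.float32),X.astype(np.float32)); a=np.arctan2(M[1,0],M[0,0]);print('fix',M[:,2],np.degrees(a),np.hypot(M[0,0],M[1,0]))
m=(im.min(2)>180).astype(np.uint8); m2=np.zeros_like(m); m2[215:260,100:135]=m[215:260,100:135]
n,l,st,ce=cv2.connectedComponentsWithStats(m2); print(st[1:],ce[1:])
for c in ce[1:]: print(onz(P,*c,.05).round(4))
ms=(ims.min(2)>150).astype(np.uint8); m2=np.zeros_like(ms); m2[225:275,370:420]=ms[225:275,370:420]
n,l,st,ce=cv2.connectedComponentsWithStats(m2); print('scene',st[1:],ce[1:])
for nm,(i,PP,(x0,x1,y0,y1)) in {'t':(im,P,(185,205,215,235)),'s':(ims,Ps,(312,330,180,212))}.items():
    k=(i.max(2)<35).astype(np.uint8); z=np.zeros_like(k); z[y0:y1,x0:x1]=k[y0:y1,x0:x1]
    n,l,st,ce=cv2.connectedComponentsWithStats(z); print(nm,st[1:],ce[1:])
```

```text
fix [ 0.61717438 -0.02268634] 5.798872328926871 0.9909940573195356
[[112 222  11   4  32]
 [108 245  11   4  34]] [[117.21875    223.34375   ]
 [113.02941176 246.41176471]]
[0.5033 0.3664 0.05  ]
[0.4341 0.3731 0.05  ]
scene [[399 236  14  20  71]
 [381 246  14  21  78]] [[406.8028169  243.22535211]
 [388.79487179 253.80769231]]
t [[189 223   9   8  30]] [[193.4        227.03333333]]
s [[326 181   4   2   7]
 [312 190   2   1   2]
 [317 190   8  17  94]] [[327.71428571 181.42857143]
 [312.5        190.        ]
 [320.5212766  198.54255319]]
```

Run:
```python
from h import *
_,P=load('top0'); _,Ps=load('scene0'); _,W=load('wrist0')
h=tri([(P,193.4,227),(Ps,320.5,198.5)]); print(h, onz(P,193,227,.1),onz(Ps,320.5,198.5,.085))
o=np.array([.6172,-.0227]);a=np.radians(5.8);R=np.array([[np.cos(a),-np.sin(a)],[np.sin(a),np.cos(a)]])
j=o+R@[.02,.14]; print('jack',j); d=R.T@(h[:2]-j); print(d,np.hypot(*d),'theta',np.arctan2(-d[1],-d[0]))
print('bedmid',o+R@[.02,-.02],'coup',o+R@[-.017,-.02])
s=sense(); print('cam in tool', s['eef_rot'].T@(-W['R'].T@W['t']-s['ee_pos']) if hasattr(s['eef_rot'],'T') else 0, 'fwd',np.array(s['eef_rot']).T@W['R'].T[:,2])
for n,i in (('top',P),('scene',Ps)):
  print(n,[proj(i,[.5033,.3664,.05]),proj(i,[.4341,.3731,.05])])
```

```text
[0.49408427 0.1330558  0.07912981] [0.49134745 0.13179218 0.1       ] [0.50142906 0.13828693 0.085     ]
jack [0.62294973 0.11860443]
[-0.12674536  0.02740006] 0.12967323877039572 theta -0.21290564083799504
bedmid [ 0.63911874 -0.04057649] coup [ 0.60230815 -0.04431557]
cam in tool [-0.14244692  0.08169614 -0.000322  ] fwd [ 9.49709970e-01 -3.13130412e-01  5.63457147e-04]
top [array([117.21416367, 223.33259851]), array([113.04008206, 246.4188569 ])]
scene [array([387.87847804, 250.04906798]), array([405.89592509, 239.76818708])]
```

>>> drive_tool --deltas '[[[-8, -39, -37, 0, 0, 0, 0.3], [-8, -39, -37, 0, 0, 0, 0.3], [-8, -39, -37, 0, 0, 0, 0.3], [-8, -39, -37, 0, 0, 0, 0.3], [-8, -39, -37, 0, 0, 0, 0.3]]]'

```text
t: 0.78
ee_pos: [0.2941, 0.4084, 0.2714]
eef_rot: [[-0.0, -0.975, 0.222], [-0.0, 0.222, 0.975], [-1.0, -0.0, -0.0]]
force: [0.6, 0.2, 0.1]
width: 0.0598
```

>>> drive_tool --deltas '[[[-6, -39, -37, 0, 0, 0, 0.3], [-6, -39, -37, 0, 0, 0, 0.3], [-6, -39, -37, 0, 0, 0, 0.3], [-6, -39, -37, 0, 0, 0, 0.3], [-6, -39, -37, 0, 0, 0, 0.3]]]'

```text
t: 1.4
ee_pos: [0.443, 0.1849, 0.3015]
eef_rot: [[0.0, -0.975, 0.222], [0.0, 0.222, 0.975], [-1.0, -0.0, 0.0]]
force: [0.7, 0.3, -0.2]
width: 0.0597
```

>>> drive_tool --deltas '[[[0, -39, -37, 0, 0, 0, 0.3], [0, -39, -37, 0, 0, 0, 0.3], [0, 0, 0, 0, 0, 0, 0.5], [0, 0, 0, 0, 0, 0, 0.5]]]'

```text
t: 1.9
ee_pos: [0.5016, 0.0974, 0.3009]
eef_rot: [[-0.001, -0.975, 0.222], [0.0, 0.222, 0.975], [-1.0, 0.001, 0.0]]
force: [0.5, 0.4, -0.4]
width: 0.0429
```

Run:
```python
from h import *
s=sense();print({k:np.round(v,3).tolist() for k,v in s.items()})
save('wrist','w1')
```

```text
{'t': 1.9, 'joint_pos': [-0.184, 0.157, -0.067, 1.82, 0.011, 1.166, 1.092], 'dq': [-0.021, -0.007, -0.02, 0.007, -0.0, -0.001, -0.0], 'tau': [1.254, -39.012, 0.974, -29.373, 0.187, -0.018, 0.02], 'ee_pos': [0.502, 0.097, 0.301], 'eef_rot': [[-0.001, -0.975, 0.222], [0.0, 0.222, 0.975], [-1.0, 0.001, 0.0]], 'force': [0.527, 0.414, -0.429], 'wrist_torque': [-0.015, -0.011, 0.018], 'width': 0.043}
```

View pics/w1.png

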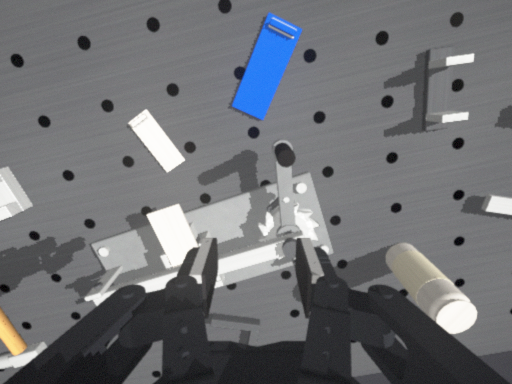

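Run:
```python
from h import *
im,_=load('w1'); a=cv2.resize(im[120:280,85:335],None,fx=3.2,fy=3.2,interpolation=cv2.INTER_CUBIC); cv2.imwrite('pics/w1c.png',a)
cv2.imwrite('pics/w1d.png',cv2.resize(im[40:135,415:485],None,fx=6,fy=6,interpolation=cv2.INTER_CUBIC))
```

```text
(no output)
```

View pics/w1c.png

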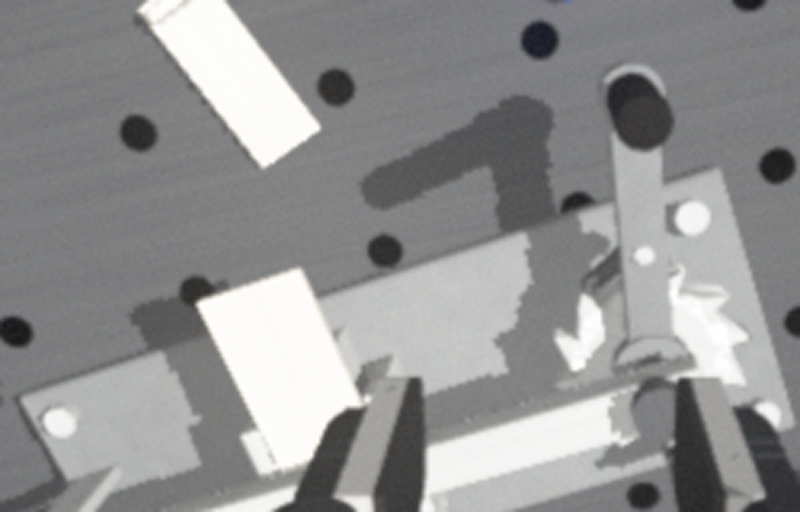

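View pics/w1d.png

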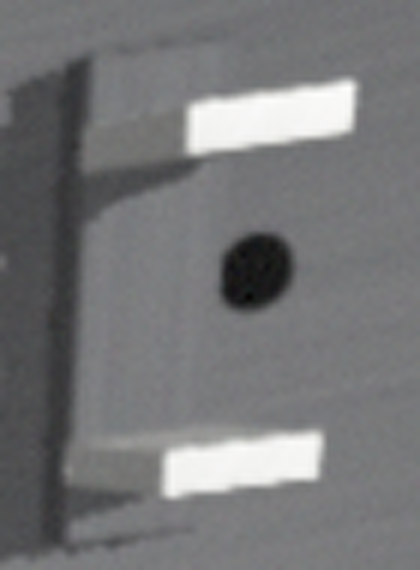

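Run:
```python
from h import *
im,W=load('w1'); it,T=load('top0')
c=lambda u,v:(u/3.2+85,v/3.2+120)
print('handle',onz(W,*c(640,115),.112), tri([(W,*c(640,115)),(T,193-0.6,228.2)]))
X=[onz(W,*c(u,v),.012) for u,v in((718,170),(20,400),(793,425))]; print(np.round(X,4),np.linalg.norm(X[0]-X[1]),np.linalg.norm(X[0]-X[2]))
mod=np.array([[-53,200],[-53,-180],[97,200]])/1000
M,_=cv2.estimateAffinePartial2D(mod.astype(np.float32),np.array(X)[:,:2].astype(np.float32)); a=np.arctan2(M[1,0],M[0,0]);print('fix',M[:,2],np.degrees(a),np.hypot(M[0,0],M[1,0]))
C=[onz(W,*c(u,v),.056) for u,v in((197,304),(301,268))]; print('coupon front',np.round(C,4),np.linalg.norm(C[0]-C[1]),np.degrees(np.arctan2(*(C[1]-C[0])[:2])))
# top corners of coupon from top0c: (390,317),(473,311) /5+170, /4.2+140
tc=lambda u,v:(u/5+170,v/4.2+140)
print('tri corners',tri([(W,*c(197,304)),(T,*tc(474,312))]),tri([(W,*c(301,268)),(T,*tc(390,318))]))
m=(im.min(2)>180).astype(np.uint8); m2=np.zeros_like(m); m2[40:135,420:485]=m[40:135,420:485]
n,l,st,ce=cv2.connectedComponentsWithStats(m2); print(st[1:],ce[1:])
tt=[(113.03,246.41),(117.22,223.34)]
A=[tri([(W,*ce[1+i]),(T,*tt[i])]) for i in (0,1)];B=[onz(W,*ce[1+i],.05) for i in (0,1)]
print('rests',np.round(A,4),np.round(B,4),'center',(B[0]+B[1])/2,np.linalg.norm(B[0]-B[1]),np.degrees(np.arctan2((B[1]-B[0])[1],(B[1]-B[0])[0])))
```

```text
handle [0.49145914 0.13384106 0.112     ] [0.48597933 0.13097466 0.13065191]
[[ 0.5468  0.1708  0.012 ]
 [ 0.5879 -0.2036  0.012 ]
 [ 0.6917  0.1864  0.012 ]] 0.3766024125537636 0.14575312707468774
fix [ 0.61989344 -0.02046687] 6.4405765470819425 0.988076975761504
coupon front [[ 0.5434 -0.0742  0.056 ]
 [ 0.5373 -0.0233  0.056 ]] 0.05129965568307419 -6.878234232464749
tri corners [ 0.54194421 -0.07603699  0.05356626] [ 0.53638983 -0.02526576  0.05238878]
[[446  53  28  13 244]
 [442 112  27  11 212]] [[459.59836066  59.05737705]
 [454.77830189 116.69811321]]
rests [[0.4338 0.3741 0.0467]
 [0.5037 0.3677 0.046 ]] [[0.4332 0.3719 0.05  ]
 [0.5028 0.3651 0.05  ]] center [0.46800035 0.36850978 0.05      ] 0.06985624770136334 -5.532308993244367
```

>>> drive_tool --deltas '[[[0, 17, 33, -6.7, 0, 0, 0.45], [55, 0, 0, 0, 0, 0, 0.45], [55, 0, 0, 0, 0, 0, 0.45], [51, 0, 0, 0, 0, 0, 0.45], [0, 0, 0, 0, 0, 0, 0.45]]]'

```text
t: 2.58
ee_pos: [0.4886, 0.1335, 0.137]
eef_rot: [[-0.009, -0.995, 0.104], [-0.002, 0.104, 0.995], [-1.0, 0.008, -0.003]]
force: [-0.3, -0.4, 0.6]
width: 0.047
```

Run:
```python
from h import *
save('wrist','w2')
```

```text
(no output)
```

View pics/w2.png

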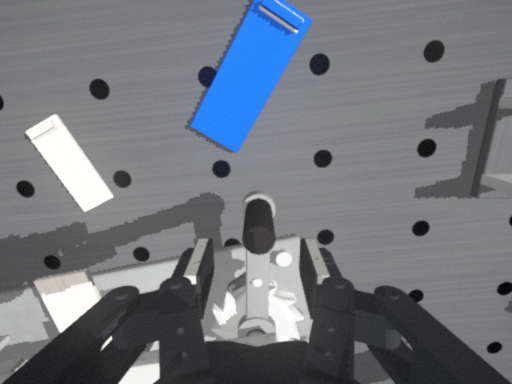

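Run:
```python
from h import *
im,W=load('w2'); s=sense(); print(s['ee_pos'],onz(W,259.5,235,.112), proj(W,s['ee_pos']))
im,T=load('top0');_,W1=load('w1')
print(tri([(W1,285,155.9),(W,259.5,235)]))
```

```text
[0.49105177 0.13399343 0.13965646] [0.49022799 0.13544807 0.112     ] [257.45482074 258.88254129]
[0.49282155 0.13469915 0.10622022]
```

>>> drive_tool --deltas '[[[36, 0, 1, 0, 0, 0, 0.45], [36, 0, 0, 0, 0, 0, 0.45], [0, 0, 0, 0, 0, 0, 0.6], [0, 0, 0, 0, 0, 0, 0.65], [0, 0, 0, 0, 0, 0, 0.65]]]' --newtons 20

```text
t: 3.25
ee_pos: [0.4947, 0.1347, 0.0706]
eef_rot: [[0.004, -0.994, 0.107], [0.001, 0.107, 0.994], [-1.0, -0.004, 0.002]]
force: [-0.1, 0.3, -0.1]
width: 0.0298
```

>>> drive_tool --deltas '[[[0, -1.6, 20, 9, 0, 0, 0.65], [0, -1.6, 20, 9, 0, 0, 0.65], [0, -1, 14, 6, 0, 0, 0.65], [0, 0, 0, 0, 0, 0, 0.65]]]'

```text
t: 3.75
ee_pos: [0.511, 0.1865, 0.0696]
eef_rot: [[0.002, -0.866, 0.5], [0.001, 0.5, 0.866], [-1.0, -0.001, 0.002]]
force: [0.3, -0.3, -0.2]
width: 0.0297
```

>>> drive_tool --deltas '[[[0, 0, 4, 1.8, 0, 0, 0.65], [0, -2, -22.6, -10, 0, 0, 0.65], [0, -2, -22.6, -10, 0, 0, 0.65], [0, -2, -22.6, -10, 0, 0, 0.65], [0, -2, -22.6, -10, 0, 0, 0.65]]]'

```text
t: 4.38
ee_pos: [0.4935, 0.102, 0.0688]
eef_rot: [[0.001, -0.989, -0.147], [0.002, -0.147, 0.989], [-1.0, -0.001, 0.002]]
force: [0.9, 4.4, -1.5]
width: 0.03
```

>>> drive_tool --deltas '[[[0, -2, -22.6, -10, 0, 0, 0.65], [0, -2, -22.6, -10, 0, 0, 0.65], [0, -2, -22.6, -10, 0, 0, 0.65], [0, -0.5, -9, -4, 0, 0, 0.65], [0, 0, 0, 0, 0, 0, 0.65]]]'

```text
t: 5.0
ee_pos: [0.5261, 0.0314, 0.0684]
eef_rot: [[-0.0, -0.744, -0.668], [-0.0, -0.668, 0.744], [-1.0, 0.0, 0.0]]
force: [-0.3, -0.4, -0.3]
width: 0.0301
```

Run:
```python
from h import *
print(sense()['joint_pos'])
save('wrist','w3');save('scene','s3');im,_=save('top','t3')
```

```text
[ 0.1177957   0.49495244 -0.28024424  1.98173904  0.20735407  0.69205035
  2.01173086]
```

View pics/w3.png

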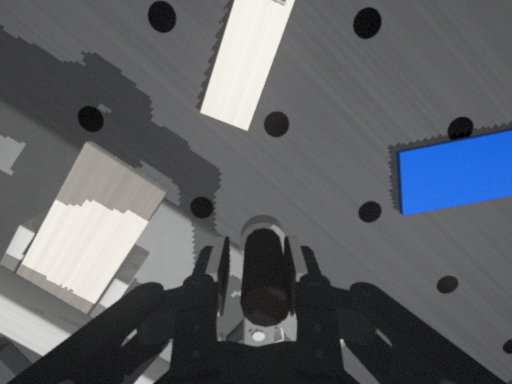

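View pics/s3.png

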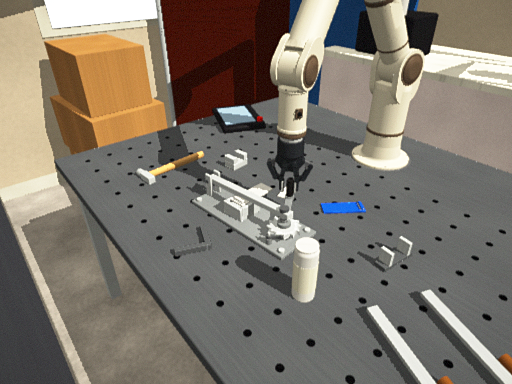

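Run:
```python
from h import *
a,_=load('scene0');b,_=load('s3')
c=[cv2.resize(i[165:255,190:320],None,fx=6,fy=3.3,interpolation=cv2.INTER_CUBIC) for i in(a,b)]
cv2.imwrite('pics/cmp3.png',np.vstack(c)[:600,:800])
```

```text
(no output)
```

View pics/cmp3.png

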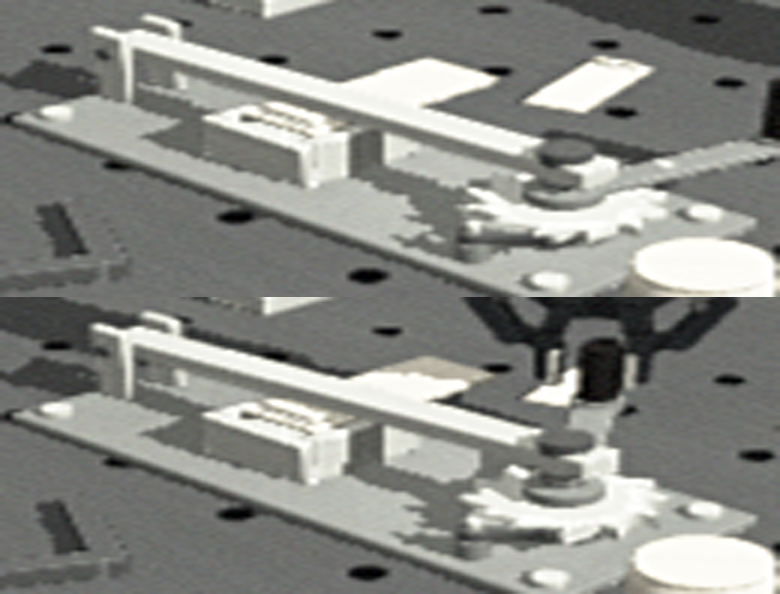

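>>> drive_tool --deltas '[[[0, -2, 22.6, 10, 0, 0, 0.65], [0, -2, 22.6, 10, 0, 0, 0.65], [0, -2, 22.6, 10, 0, 0, 0.65], [0, -2, 22.6, 10, 0, 0, 0.65]]]'

```text
t: 5.65
ee_pos: [0.4924, 0.1153, 0.0685]
eef_rot: [[0.001, -1.0, -0.03], [-0.001, -0.03, 1.0], [-1.0, -0.001, -0.001]]
force: [0.7, -1.5, -1.1]
width: 0.0299
```

>>> drive_tool --deltas '[[[0, -2, 22.6, 10, 0, 0, 0.65], [0, -2, 22.6, 10, 0, 0, 0.65], [0, -2, 22.6, 10, 0, 0, 0.65], [0, -0.7, 12.5, 5.5, 0, 0, 0.65], [0, 0, 0, 0, 0, 0, 0.65]]]'

```text
t: 6.28
ee_pos: [0.514, 0.1922, 0.0682]
eef_rot: [[-0.0, -0.835, 0.55], [-0.001, 0.55, 0.835], [-1.0, -0.0, -0.001]]
force: [-0.4, -0.4, -0.6]
width: 0.0299
```

>>> drive_tool --deltas '[[[0, -2, -22.6, -10, 0, 0, 0.65], [0, -2, -22.6, -10, 0, 0, 0.65], [0, -2, -22.6, -10, 0, 0, 0.65], [0, -2, -22.6, -10, 0, 0, 0.65]]]'

```text
t: 6.78
ee_pos: [0.4931, 0.1068, 0.0687]
eef_rot: [[0.001, -0.992, -0.123], [0.003, -0.123, 0.992], [-1.0, -0.001, 0.002]]
force: [0.5, 3.1, -0.9]
width: 0.0295
```

>>> drive_tool --deltas '[[[0, -2, -22.6, -10, 0, 0, 0.65], [0, -2, -22.6, -10, 0, 0, 0.65], [0, -2, -22.6, -10, 0, 0, 0.65], [0, -0.7, -13, -5.7, 0, 0, 0.65], [0, 0, 0, 0, 0, 0, 0.65]]]'

```text
t: 7.4
ee_pos: [0.5269, 0.0315, 0.0683]
eef_rot: [[0.0, -0.741, -0.671], [0.0, -0.671, 0.741], [-1.0, -0.0, 0.0]]
force: [-0.1, 0.1, -0.2]
width: 0.0298
```

Run:
```python
from h import *
s=sense()
save('wrist','w4');save('scene','s4')
j=np.array([.6235,.1198]); d=s['ee_pos'][:2]-j; print(s['t'],np.hypot(*d),np.arctan2(-d[1],-d[0])-np.radians(6.1))
ims=[load(n)[0] for n in('scene0','s3','s4')]; P=load('scene0')[1]
c=[cv2.resize(i[190:230,265:310],None,fx=8,fy=8,interpolation=cv2.INTER_CUBIC)[:,:260] for i in ims]
cv2.imwrite('pics/cmp4.png',np.hstack(c))
for z in(.08,.09,.1,.12,.14): print(z,proj(P,[.6235,.1198,z]))
```

```text
7.4 0.13087577444032372 0.6343475317514332
0.08 [284.3306055  213.22322822]
0.09 [284.46732526 210.19500901]
0.1 [284.60555741 207.13329144]
0.12 [284.88666044 200.90711301]
0.14 [285.17412333 194.54006928]
```

View pics/cmp4.png

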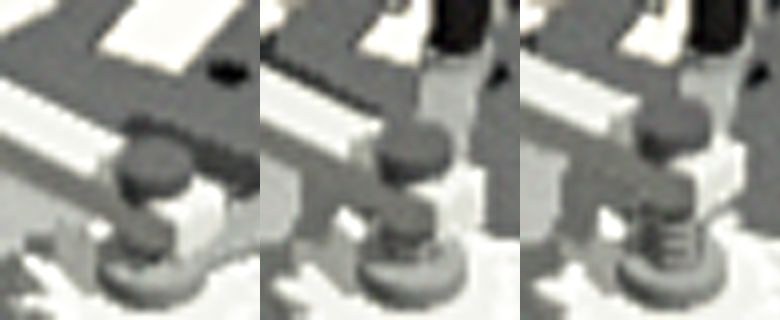

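View pics/w4.png

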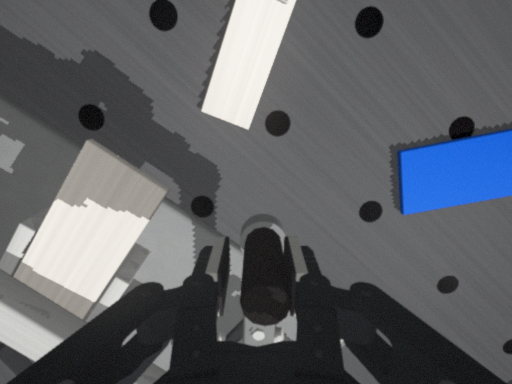

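>>> drive_tool --deltas '[[[0, -2, 22.6, 10, 0, 0, 0.65], [0, -2, 22.6, 10, 0, 0, 0.65], [0, -2, 22.6, 10, 0, 0, 0.65], [0, -2, 22.6, 10, 0, 0, 0.65]]]'

```text
t: 8.0
ee_pos: [0.493, 0.1152, 0.0686]
eef_rot: [[0.001, -0.999, -0.033], [-0.0, -0.033, 0.999], [-1.0, -0.001, -0.0]]
force: [0.7, -1.8, 0.8]
width: 0.0297
```

>>> drive_tool --deltas '[[[0, -2, 22.6, 10, 0, 0, 0.65], [0, -2, 22.6, 10, 0, 0, 0.65], [0, -2, 22.6, 10, 0, 0, 0.65], [0, -0.7, 12.5, 5.5, 0, 0, 0.65], [0, 0, 0, 0, 0, 0, 0.65]]]'

```text
t: 8.62
ee_pos: [0.5142, 0.1921, 0.0682]
eef_rot: [[0.0, -0.837, 0.548], [-0.0, 0.548, 0.837], [-1.0, -0.0, -0.0]]
force: [-0.1, 0.5, -0.7]
width: 0.0297
```

>>> drive_tool --deltas '[[[0, -2, -22.6, -10, 0, 0, 0.65], [0, -2, -22.6, -10, 0, 0, 0.65], [0, -2, -22.6, -10, 0, 0, 0.65], [0, -2, -22.6, -10, 0, 0, 0.65]]]'

```text
t: 9.12
ee_pos: [0.4936, 0.1066, 0.0687]
eef_rot: [[0.001, -0.992, -0.127], [0.003, -0.127, 0.992], [-1.0, -0.001, 0.003]]
force: [0.7, 4.0, -0.5]
width: 0.0301
```

>>> drive_tool --deltas '[[[0, -2, -22.6, -10, 0, 0, 0.65], [0, -2, -22.6, -10, 0, 0, 0.65], [0, -2, -22.6, -10, 0, 0, 0.65], [0, -0.7, -13, -5.7, 0, 0, 0.65], [0, 0, 0, 0, 0, 0, 0.65]]]'

```text
t: 9.75
ee_pos: [0.5277, 0.0314, 0.0683]
eef_rot: [[0.0, -0.739, -0.674], [0.0, -0.674, 0.739], [-1.0, -0.001, -0.0]]
force: [-0.6, 1.2, -0.1]
width: 0.03
```

Run:
```python
from h import *
s=sense()
save('wrist','w5');save('scene','s5')
j=np.array([.6235,.1198]); d=s['ee_pos'][:2]-j; print(s['t'],np.hypot(*d),np.arctan2(-d[1],-d[0])-np.radians(6.1))
ims=[load(n)[0] for n in('scene0','s4','s5')]; P=load('scene0')[1]
c=[cv2.resize(i[185:230,265:310],None,fx=8,fy=8,interpolation=cv2.INTER_CUBIC)[:,:260] for i in ims]
cv2.imwrite('pics/cmp5.png',np.hstack(c))
c=[cv2.resize(i[165:230,200:300],None,fx=8,fy=4.5,interpolation=cv2.INTER_CUBIC) for i in (ims[0],ims[2])]
cv2.imwrite('pics/cmp5b.png',np.vstack(c))
```

```text
9.75 0.1303517251134034 0.6392600518614325
```

View pics/cmp5.png

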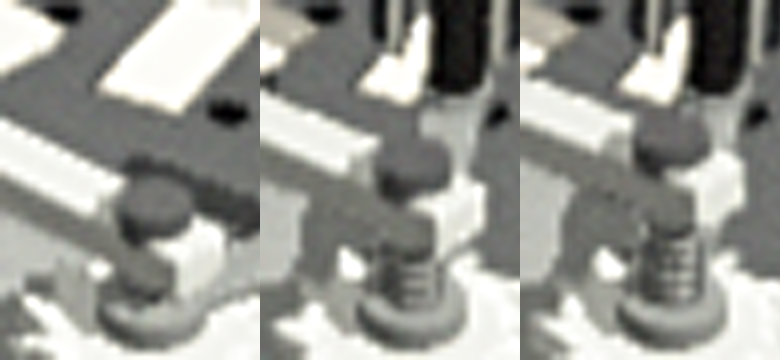

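View pics/cmp5b.png

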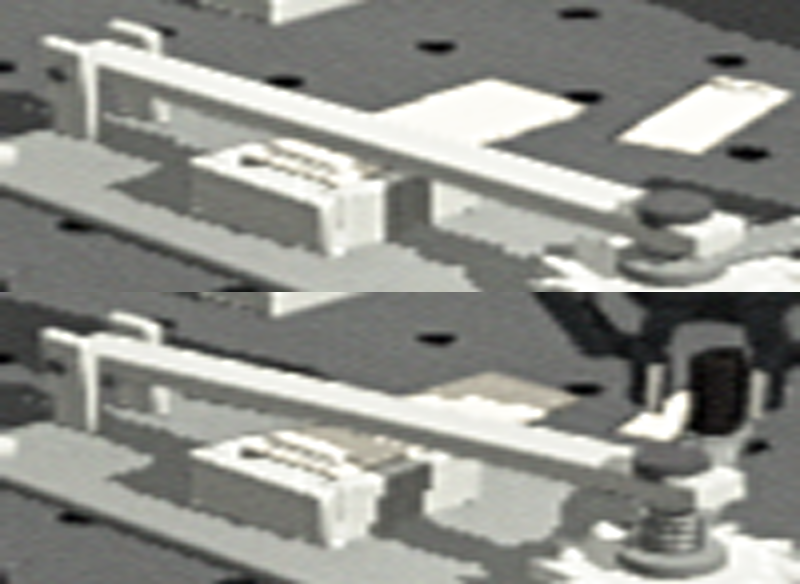

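Run:
```python
from h import *
P=load('scene0')[1]
a=np.radians(6.1);R=np.array([[np.cos(a),-np.sin(a)],[np.sin(a),np.cos(a)]]);o=np.array([.6185,-.0215])
def edge(fn):
    g=cv2.cvtColor(load(fn)[0],cv2.COLOR_BGR2GRAY).astype(float); out=[]
    for u in range(215,276,2):
        v0={'scene0':180.1+(u-212.5)*(212.3-180.1)/66.9}.get(fn,180.5+(u-212.5)*(203.9-180.5)/66.5)
        col=cv2.resize(g[int(v0)-4:int(v0)+6,u:u+1],(1,100),interpolation=cv2.INTER_LINEAR)[:,0]
        k=np.argmin(np.gradient(col)); v=int(v0)-4+(k+.5)/10-.5
        c,d=ray(P,u,v); lo=R.T@(c[:2]-o); ld=R.T@d[:2]; t=(.032-lo[0])/ld[0]; out.append(((lo+t*ld)[1],c[2]+t*d[2]))
    return np.array(out)
for n in('scene0','s3','s4','s5'):
    e=edge(n)
    if n in('s3','s4'): continue
    p=np.polyfit(*e.T,1); r=e[:,1]-np.polyval(p,e[:,0]); k=abs(r)<.003; p=np.polyfit(*e[k].T,1); print(n,k.sum(),p,'wheel',np.arctan(p[0])/.03,'z at jack',np.polyval(p,.14),'z hinge',np.polyval(p,-.16))
```

```text
scene0 31 [0.01789876 0.07732404] wheel 0.5965615811935652 z at jack 0.0798298630965354 z hinge 0.07446023556142266
s5 31 [0.11101005 0.09203728] wheel 3.6852462963482626 z at jack 0.10757868875301484 z hinge 0.07427567451770065
```

>>> drive_tool --deltas '[[[0, -2, 22.6, 10, 0, 0, 0.65], [0, -2, 22.6, 10, 0, 0, 0.65], [0, -2, 22.6, 10, 0, 0, 0.65], [0, -2, 22.6, 10, 0, 0, 0.65], [0, -0.5, 9, 4, 0, 0, 0.65]]]'

```text
t: 10.48
ee_pos: [0.4934, 0.1254, 0.0687]
eef_rot: [[0.001, -1.0, 0.029], [0.0, 0.029, 1.0], [-1.0, -0.001, 0.0]]
force: [-0.2, -1.9, 1.7]
width: 0.0297
```

>>> drive_tool --deltas '[[[0, 0, 0, 0, 0, 0, 0.65], [0, -2, -22.6, -10, 0, 0, 0.65], [0, -2, -22.6, -10, 0, 0, 0.65], [0, -2, -22.6, -10, 0, 0, 0.65]]]'

```text
t: 10.98
ee_pos: [0.5089, 0.0586, 0.0684]
eef_rot: [[-0.001, -0.875, -0.484], [0.002, -0.484, 0.875], [-1.0, -0.0, 0.002]]
force: [0.1, 5.5, -0.9]
width: 0.0301
```

>>> drive_tool --deltas '[[[0, -2, -22.6, -10, 0, 0, 0.65], [0, -0.5, -9, -4, 0, 0, 0.65], [0, 0, 0, 0, 0, 0, 0.65]]]'

```text
t: 11.35
ee_pos: [0.5281, 0.0311, 0.0682]
eef_rot: [[-0.0, -0.739, -0.674], [0.0, -0.674, 0.739], [-1.0, 0.0, 0.0]]
force: [0.5, 0.5, -0.5]
width: 0.0296
```

Run:
```python
from h import *
save('scene','s6')
P=load('scene0')[1]
a=np.radians(6.1);R=np.array([[np.cos(a),-np.sin(a)],[np.sin(a),np.cos(a)]]);o=np.array([.6185,-.0215])
g=cv2.cvtColor(load('s6')[0],cv2.COLOR_BGR2GRAY).astype(float)
for end in(203.9,202.4):
  out=[]
  for u in range(215,276,2):
    v0=180.5+(u-212.5)*(end-180.5)/66.5
    col=cv2.resize(g[int(v0)-4:int(v0)+6,u:u+1],(1,100),interpolation=cv2.INTER_LINEAR)[:,0]
    k=np.argmin(np.gradient(col)); v=int(v0)-4+(k+.5)/10-.5
    c,d=ray(P,u,v); lo=R.T@(c[:2]-o); ld=R.T@d[:2]; t=(.032-lo[0])/ld[0]; out.append(((lo+t*ld)[1],c[2]+t*d[2]))
  e=np.array(out);p=np.polyfit(*e.T,1); r=e[:,1]-np.polyval(p,e[:,0]); k=abs(r)<.003; p=np.polyfit(*e[k].T,1); print(k.sum(),p,np.arctan(p[0])/.03,np.polyval(p,[.14,-.16]))
cv2.imwrite('pics/s6c.png',cv2.resize(load('s6')[0][165:230,200:310],None,fx=7,fy=7,interpolation=cv2.INTER_CUBIC))
```

```text
30 [0.12853769 0.09516174] 4.261224236448345 [0.11315702 0.07459571]
31 [0.1288355  0.09492213] 4.2709897180273435 [0.1129591  0.07430845]
```

View pics/s6c.png

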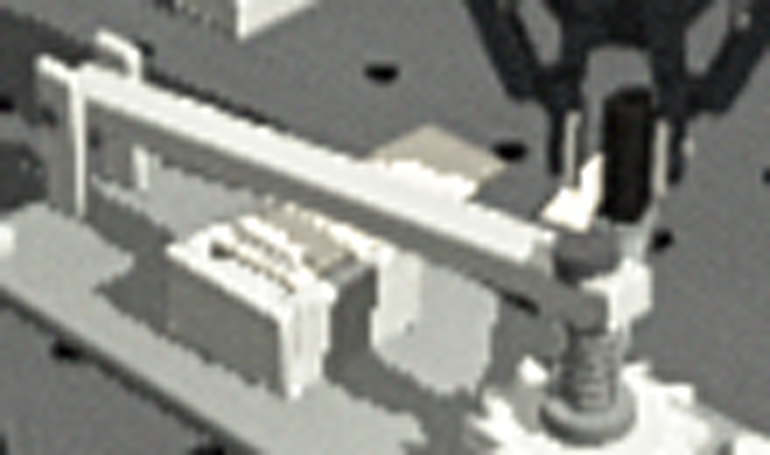

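>>> drive_tool --deltas '[[[0, -2, 22.6, 10, 0, 0, 0.65], [0, -2, 22.6, 10, 0, 0, 0.65], [0, -2, 22.6, 10, 0, 0, 0.65], [0, -1, 16, 7, 0, 0, 0.65], [0, 0, -3, 0, 0, 0, 0.45]]]'

```text
t: 12.02
ee_pos: [0.4946, 0.1066, 0.0685]
eef_rot: [[0.001, -0.995, -0.1], [0.001, -0.1, 0.995], [-1.0, -0.001, 0.0]]
force: [-0.2, -1.0, 0.2]
width: 0.0461
```

>>> drive_tool --deltas '[[[0, 0, 0, 0, 0, 0, 0.35], [0, 0, 0, 0, 0, 0, 0.35], [-50, 0, 0, 0, 0, 0, 0.35], [-55, 0, 0, 0, 0, 0, 0.3], [-55, 0, 0, 0, 0, 0, 0.2]]]'

```text
t: 12.65
ee_pos: [0.4948, 0.1037, 0.2298]
eef_rot: [[-0.0, -0.995, -0.095], [-0.0, -0.095, 0.995], [-1.0, 0.0, -0.0]]
force: [0.5, 0.1, -0.1]
width: 0.0681
```

>>> drive_tool --deltas '[[[10, -17.6, -52, -0.8, 0, 0, 0.1], [10, -17.6, -52, 0, 0, 0, 0.05], [10, -17.6, -52, 0, 0, 0, 0.0], [0, 0, 0, 0, 0, 0, 0.0], [0, 0, 0, 0, 0, 0, 0.0]]]'

```text
t: 13.28
ee_pos: [0.5633, -0.0453, 0.1979]
eef_rot: [[-0.001, -0.994, -0.108], [0.001, -0.108, 0.994], [-1.0, 0.001, 0.001]]
force: [0.1, 0.3, 1.0]
width: 0.0856
```

Run:
```python
from h import *
s=sense();save('wrist','w7');print(s['ee_pos'],s['eef_rot'][:2,1:],s['width'])
im,W=load('w7'); print(proj(W,s['ee_pos']))
```

```text
[ 0.56331987 -0.04526919  0.19788437] [[-0.99411264 -0.10834676]
 [-0.10834745  0.99411287]] 0.08559734129714228
[255.64824676 252.46773776]
```

View pics/w7.png

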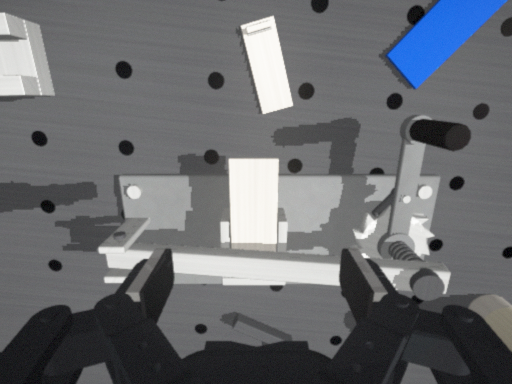

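Run:
```python
from h import *
im,W=load('w7'); _,W1=load('w1')
g=cv2.cvtColor(im,cv2.COLOR_BGR2GRAY).astype(float)
r=np.diff(g[170:200].mean(0)); 
up=225+np.argmax(r[222:235])-3; dn=270+np.argmin(r[270:285]); c=np.diff(g[:,235:272].mean(1)); fr=150+np.argmax(c[150:168])
print(up+.5,dn+.5,fr+.5)
A=onz(W,up+.5,fr+.5,.056);B=onz(W,dn+.5,fr+.5,.056);print(A,B,np.linalg.norm(A-B))
T=[tri([(W,up+.5,fr+.5),(W1,146.6,215)]),tri([(W,dn+.5,fr+.5),(W1,179.1,203.75)])];print(np.round(T,4))
d=(B-A)[:2];d/=np.linalg.norm(d);n=np.array([d[1],-d[0]]);print('yaw of width',np.degrees(np.arctan2(d[1],d[0])),'pinch',(A+B)[:2]/2+.022*n)
s=sense();R=s['eef_rot'];
# sides at another row for the skew
r2=np.diff(g[205:235].mean(0)); print(222+np.argmax(r2[222:235]),270+np.argmin(r2[270:285]),up,dn)
D=np.append((A+B)[:2]/2+.022*n,.0)-s['ee_pos'];print('delta tool',R.T@np.array([D[0],D[1],0])*1000)
```

```text
228.5 277.5 158.5
[ 0.54211048 -0.07477419  0.056     ] [ 0.53681642 -0.02635075  0.056     ] 0.04871197149152956
[[ 0.543  -0.0747  0.0551]
 [ 0.5386 -0.0256  0.0496]]
yaw of width 96.2392776419294 pinch [ 0.56133314 -0.04817149]
230 276 228 277
delta tool [-2.34513227e-03  2.45993620e+00 -3.81063323e+00]
```

>>> drive_tool --deltas '[[[0, 2, -3, 0, 0, 0, 0.0], [55, 0, 0, 0, 0, 0, 0.0], [55, 0, 0, 0, 0, 0, 0.0], [40, 0, 0, 0, 0, 0, 0.0], [15, 0, 0, 0, 0, 0, 0.0]]]'

```text
t: 13.95
ee_pos: [0.5601, -0.0471, 0.0312]
eef_rot: [[-0.004, -0.994, -0.111], [0.001, -0.111, 0.994], [-1.0, 0.004, 0.001]]
force: [0.6, 1.2, -0.2]
width: 0.0856
```

>>> drive_tool --deltas '[[[0, 0, 0, 0, 0, 0, 0.25], [0, 0, 0, 0, 0, 0, 0.3]]]' --newtons 35

```text
t: 14.2
ee_pos: [0.5637, -0.0481, 0.0351]
eef_rot: [[0.003, -0.994, -0.11], [-0.0, -0.11, 0.994], [-1.0, -0.003, -0.0]]
force: [-0.3, 0.4, 0.4]
width: 0.0601
```

Run:
```python
from h import *
s=sense();print(s['ee_pos'],s['width'],s['force']);save('wrist','w8')
```

```text
[ 0.56374303 -0.04805413  0.03512543] 0.060050743637053886 [-0.31291759  0.38368816  0.37805926]
```

View pics/w8.png

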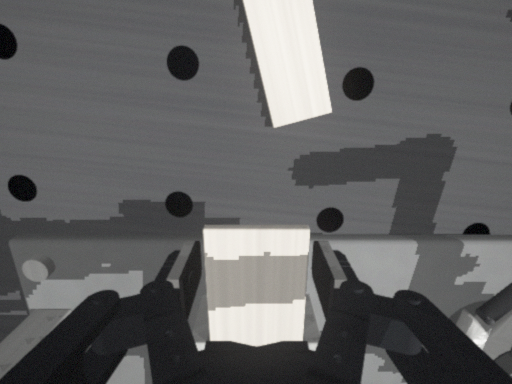

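>>> drive_tool --deltas '[[[0, 0, 0, 0, 0, 0, 0.4], [0, 0, 0, 0, 0, 0, 0.5], [0, 0, 0, 0, 0, 0, 0.6], [0, 0, 0, 0, 0, 0, 0.6]]]' --newtons 45

```text
t: 14.75
ee_pos: [0.5632, -0.0483, 0.0346]
eef_rot: [[0.002, -0.994, -0.109], [-0.0, -0.109, 0.994], [-1.0, -0.002, -0.0]]
force: [-0.9, 0.3, 6.5]
width: 0.0485
```

>>> drive_tool --deltas '[[[-1.5, 0, 0, 0, 0, 0, 0.6], [0, 15, 0, 0, 0, 0, 0.6], [0, 20, 0, 0, 0, 0, 0.6], [0, 20, 0, 0, 0, 0, 0.6], [0, 20, 0, 0, 0, 0, 0.6]]]'

```text
t: 15.38
ee_pos: [0.4858, -0.0566, 0.0347]
eef_rot: [[-0.001, -0.994, -0.109], [-0.0, -0.109, 0.994], [-1.0, 0.001, 0.0]]
force: [0.4, 0.4, -0.7]
width: 0.0485
```

Run:
```python
from h import *
s=sense();print(s['ee_pos'],s['width'],s['force']);save('wrist','w9')
```

```text
[ 0.48578546 -0.05657767  0.03467856] 0.048507367214115756 [ 0.40443462  0.42225911 -0.72643425]
```

View pics/w9.png

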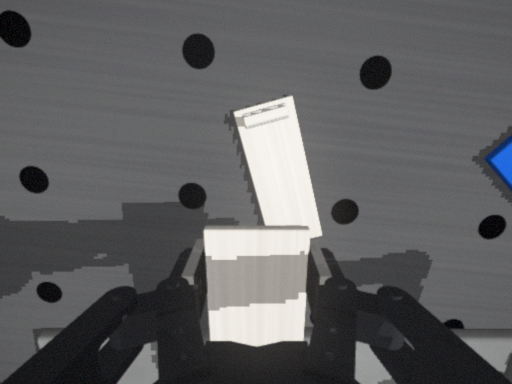

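>>> drive_tool --deltas '[[[-1, 20, 0, 0, 0, 0, 0.6], [-1, 20, 0, 0, 0, 0, 0.6], [-35, 5, 0, 0, 0, 0, 0.6], [-40, 0, 0, 0, 0, 0, 0.6], [-30, 0, 0, 0, 0, 0, 0.6]]]'

```text
t: 16.05
ee_pos: [0.442, -0.0614, 0.1429]
eef_rot: [[-0.0, -0.994, -0.109], [-0.0, -0.109, 0.994], [-1.0, 0.0, 0.0]]
force: [1.0, 0.7, -1.2]
width: 0.0489
```

Run:
```python
from h import *
s=sense();print(s['ee_pos'],s['width'],s['joint_pos']);save('wrist','w10')
im,P=save('scene','s10'); cv2.imwrite('pics/s10c.png',cv2.resize(im[110:260,190:420],None,fx=3.4,fy=3.4,interpolation=cv2.INTER_CUBIC)[:,:,::-1])
```

```text
[ 0.44199948 -0.0613933   0.14287276] 0.04887574071469216 [ 0.15147074  0.23449232 -0.08252839  2.13253944  0.0274022   0.77598123
  1.73171497]
```

View pics/s10c.png

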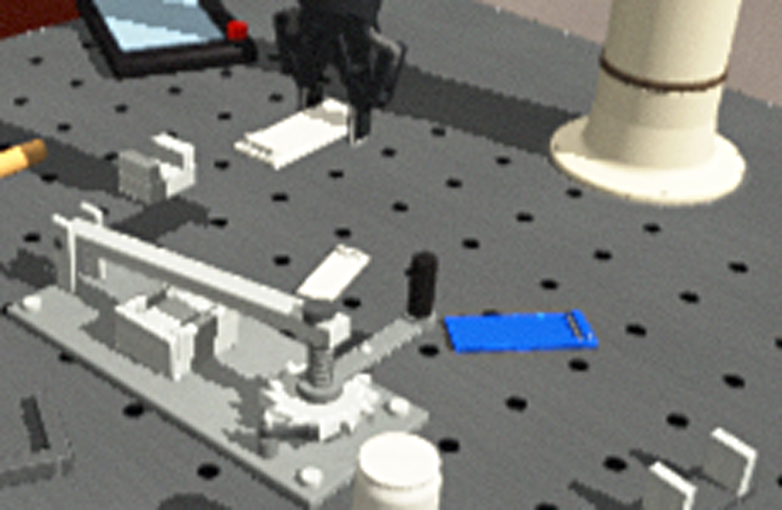

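View pics/w10.png

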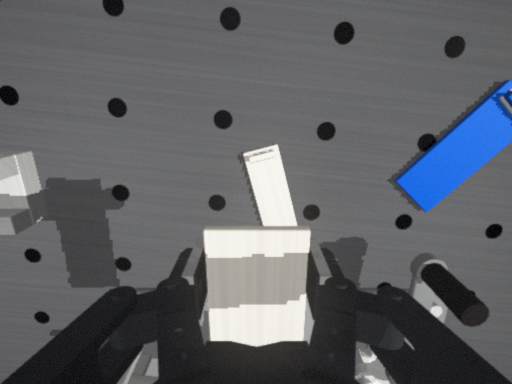

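>>> drive_tool --deltas '[[[-20, -5, 40, 2, 0, 0, 0.6], [-15, -6, 50, 3, 0, 0, 0.6], [0, -6, 50, 3, 0, 0, 0.6], [0, -4, 50, 3, 0, 0, 0.6], [0, 0, 0, 0.8, 0, 0, 0.6]]]'

```text
t: 16.77
ee_pos: [0.4548, 0.1338, 0.1756]
eef_rot: [[-0.002, -0.996, 0.09], [0.002, 0.09, 0.996], [-1.0, 0.002, 0.001]]
force: [-0.5, -0.4, -1.0]
width: 0.0486
```

Run:
```python
from h import *
s=sense();print(s['ee_pos'],s['width'],s['dq'].round(3));im,W=save('wrist','w11');print(s['eef_rot'].round(3))
np.savez('pics/s11.npz',p=s['ee_pos'],R=s['eef_rot'])
cv2.imwrite('pics/w11c.png',cv2.resize(im[:,150:,::-1],None,fx=1.5,fy=1.5))
```

```text
[0.45480968 0.13377485 0.17557798] 0.04861707416371874 [ 0.033 -0.014  0.08   0.034  0.018  0.016 -0.053]
[[-0.002 -0.996  0.09 ]
 [ 0.002  0.09   0.996]
 [-1.     0.002  0.001]]
```

View pics/w11.png

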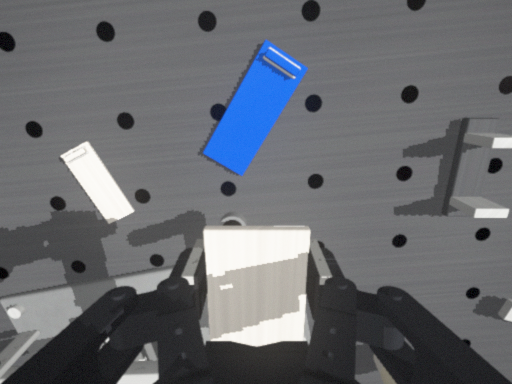

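>>> drive_tool --deltas '[[[-3, 10, 45, 0, 0, 0, 0.6], [-3, 10, 45, 0, 0, 0, 0.6], [0, 0, 0, 0, 0, 0, 0.6], [0, 0, 0, 0, 0, 0, 0.6]]]'

```text
t: 17.32
ee_pos: [0.4444, 0.2188, 0.1817]
eef_rot: [[-0.002, -0.995, 0.097], [-0.002, 0.097, 0.995], [-1.0, 0.002, -0.002]]
force: [-0.5, -0.7, -1.2]
width: 0.0484
```

Run:
```python
from h import *
s=sense();print(s['ee_pos'],s['width']);im,W=save('wrist','w12');print(s['eef_rot'].round(4))
np.savez('pics/s12.npz',p=s['ee_pos'],R=s['eef_rot'])
im=im[:,:,::-1];_,W1=load('w1');_,T=load('top0')
m=(im.min(2)>170).astype(np.uint8); m[:,:345]=0
n,l,st,ce=cv2.connectedComponentsWithStats(m); k=[i for i in range(1,n) if st[i,4]>60]; print(st[k],ce[k])
```

```text
[0.44435411 0.21883995 0.18173138] 0.04842842765193796
[[-0.0018 -0.9953  0.0972]
 [-0.0018  0.0972  0.9953]
 [-1.      0.0016 -0.002 ]]
[[ 396  154   37   11  385]
 [ 490  212   22   26  390]
 [ 386  222   34    9  293]
 [ 439  311   73   35 1255]] [[414.09350649 158.98701299]
 [502.79487179 225.31025641]
 [402.778157   225.98976109]
 [476.82948207 327.612749  ]]
```

View pics/w12.png

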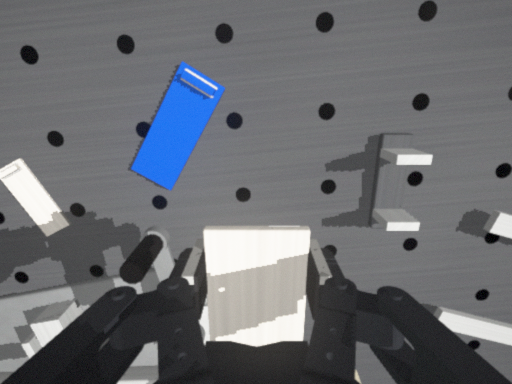

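Run:
```python
from h import *
im,W=load('w12');_,W1=load('w1');_,T=load('top0')
a=[(414.09,158.99),(402.78,225.99)];b=[(459.6,59.06),(454.78,116.7)];t=[(113.03,246.41),(117.22,223.34)]
X=[];
for i in(0,1):
    print('z50',onz(W,*a[i],.05).round(4),'W+W1',tri([(W,*a[i]),(W1,*b[i])]).round(4),'all',tri([(W,*a[i]),(W1,*b[i]),(T,*t[i])]).round(4)); X.append(onz(W,*a[i],.05))
c=(X[0]+X[1])/2; d=X[1]-X[0]; print('c',c,np.linalg.norm(d),np.degrees(np.arctan2(d[1],d[0])))
# coupon front in tool frame
s=np.load('pics/s12.npz')
g=cv2.cvtColor(im,cv2.COLOR_BGR2GRAY)
L=onz(W,204.5,226.5,s['p'][2]+.0214);R=onz(W,309.5,226.5,s['p'][2]+.0214)
print('front corners in tool mm',(s['R'].T@(L-s['p'])*1000).round(1),(s['R'].T@(R-s['p'])*1000).round(1))
im2=cv2.resize(im[140:240,195:440],None,fx=3.2,fy=3.2,interpolation=cv2.INTER_CUBIC);cv2.imwrite('pics/w12c.png',im2)
```

```text
z50 [0.433  0.3718 0.05  ] W+W1 [0.4332 0.3723 0.0493] all [0.4339 0.374  0.0466]
z50 [0.5029 0.3653 0.05  ] W+W1 [0.5028 0.3651 0.0502] all [0.5035 0.3665 0.0482]
c [0.46795541 0.3685482  0.05      ] 0.07018760932618243 -5.367189513152497
front corners in tool mm [-21.3  25.7 -23.7] [-21.4  25.8  24.4]
```

View pics/w12c.png

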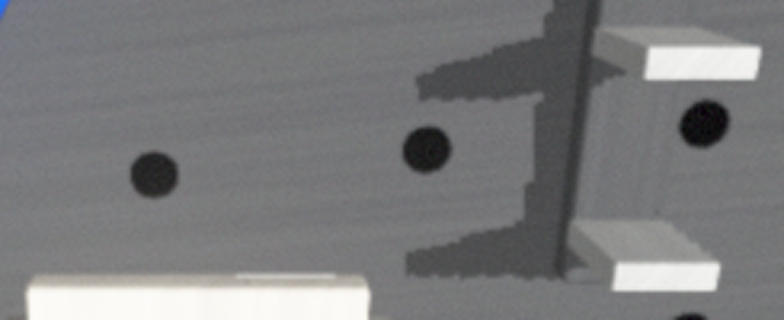

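>>> drive_tool --deltas '[[[0, 10.7, 50.5, 0, 0, 0, 0.6], [0, 10.7, 50.5, 0, 0, 0, 0.6], [0, 10.8, 50.5, 0, 0, 0, 0.6], [40, 0, 0, 0, 0, 0, 0.6], [45, 0, 0, 0, 0, 0, 0.6]]]'

```text
t: 18.0
ee_pos: [0.4287, 0.3739, 0.0971]
eef_rot: [[0.002, -0.995, 0.097], [0.0, 0.097, 0.995], [-1.0, -0.002, 0.0]]
force: [0.3, -0.4, -1.6]
width: 0.0487
```

>>> drive_tool --deltas '[[[32, 0, 0, 0, 0, 0, 0.6], [0, 0, 0, 0, 0, 0, 0.6], [0, 0, 0, 0, 0, 0, 0.6]]]'

```text
t: 18.38
ee_pos: [0.4285, 0.3742, 0.0667]
eef_rot: [[0.001, -0.995, 0.098], [0.0, 0.098, 0.995], [-1.0, -0.001, 0.001]]
force: [0.6, 0.6, -0.3]
width: 0.0489
```

Run:
```python
from h import *
s=sense();print(s['ee_pos'],s['width'],s['force'],s['joint_pos'].round(2));print(s['eef_rot'].round(4))
D=np.array([.4271,.3727,.0346])-s['ee_pos'];print('delta tool mm',s['eef_rot'].T@D*1000)
im,W=save('wrist','w13');im,P=save('scene','s13');cv2.imwrite('pics/s13c.png',cv2.resize(im[190:290,340:460,::-1],None,fx=6,fy=6,interpolation=cv2.INTER_CUBIC))
```

```text
[0.42851809 0.374225   0.06671299] 0.04890831619213125 [ 0.64978422  0.56180796 -0.26783027] [-0.57  0.55 -0.25  1.88  0.2   0.73  0.54]
[[ 1.000e-03 -9.952e-01  9.770e-02]
 [ 4.000e-04  9.770e-02  9.952e-01]
 [-1.000e+00 -9.000e-04  5.000e-04]]
delta tool mm [32.11093594  1.29256169 -1.67275385]
```

View pics/s13c.png

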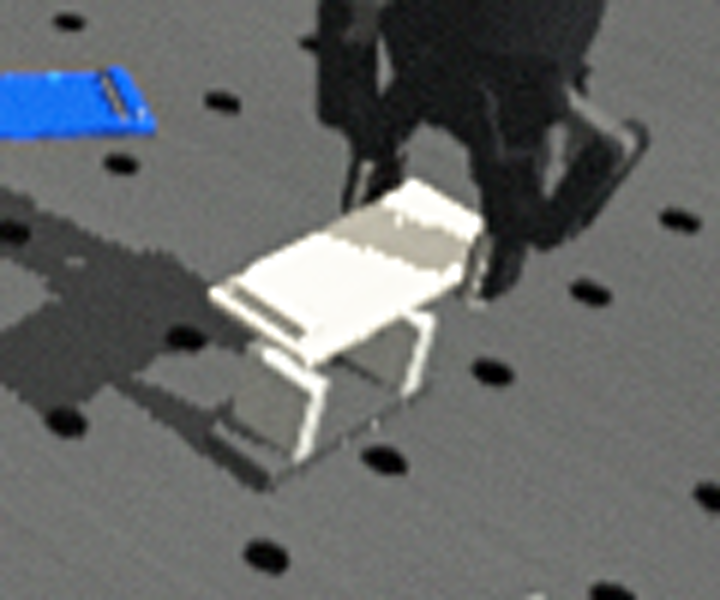

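View pics/w13.png

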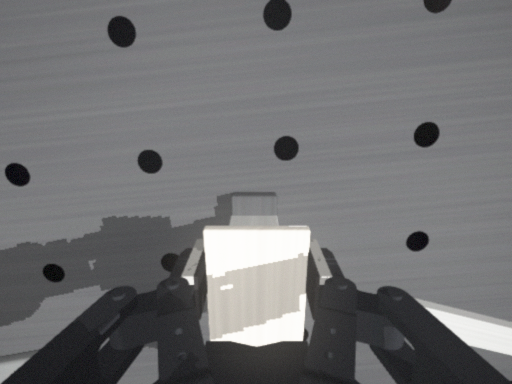

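Run:
```python
from h import *
im,W=load('w13');g=cv2.cvtColor(im,cv2.COLOR_BGR2GRAY).astype(float)
c=np.diff(g[:,240:270].mean(1));print(np.round(c[185:202],1)); r=np.diff(g[200:214].mean(0)); print([(i,round(r[i])) for i in range(220,290) if abs(r[i])>6])
for v in(193,):
  a,b=onz(W,232,v,.012),onz(W,277.5,v,.012); m=(a+b)/2; print(a,b,np.linalg.norm(a-b),m, 'stand c',m[:2]+.055*np.array([np.cos(np.radians(5.4)),-np.sin(np.radians(5.4))]))
```

```text
[ -1.1  -1.8  -1.9  -0.3  -1.4  -8.6 -23.9  -8.2   2.2   9.3  16.2  12.2
   4.    1.8   0.3   0.2   0.2]
[(230, 6), (231, 18), (232, 14)]
[0.41015304 0.35870279 0.012     ] [0.41333215 0.39114633 0.012     ] 0.0325989276234487 [0.4117426  0.37492456 0.012     ] stand c [0.4664985  0.36974861]
```

>>> drive_tool --deltas '[[[10, 1.6, -1.3, 0, 0, 0, 0.6], [10, 0, 0, 0, 0, 0, 0.6], [6, 0, 0, 0, 0, 0, 0.6], [2, 0, 0, 0, 0, 0, 0.6], [0, 0, 0, 0, 0, 0, 0.6]]]'

```text
t: 19.1
ee_pos: [0.4255, 0.3736, 0.0375]
eef_rot: [[-0.0, -0.995, 0.096], [-0.0, 0.096, 0.995], [-1.0, 0.0, -0.0]]
force: [-0.1, 0.2, -1.5]
width: 0.0487
```

>>> drive_tool --deltas '[[[2, 0, 0, 0, 0, 0, 0.6], [0, 0, 0, 0, 0, 0, 0.6]]]'

```text
t: 19.35
ee_pos: [0.4257, 0.3736, 0.0358]
eef_rot: [[0.0, -0.995, 0.096], [0.0, 0.096, 0.995], [-1.0, -0.0, 0.0]]
force: [-1.1, -0.2, -1.5]
width: 0.0493
```

>>> drive_tool --deltas '[[[1, -1, 0, 0, 0, 0, 0.6], [0, 0, 0, 0, 0, 0, 0.6]]]'

```text
t: 19.6
ee_pos: [0.4266, 0.3737, 0.0351]
eef_rot: [[0.0, -0.995, 0.096], [0.0, 0.096, 0.995], [-1.0, -0.0, 0.0]]
force: [-1.3, -0.7, 1.9]
width: 0.0486
```

>>> drive_tool --deltas '[[[1, 0, 0, 0, 0, 0, 0.6], [0, 0, 0, 0, 0, 0, 0.6]]]'

```text
t: 19.85
ee_pos: [0.4266, 0.3737, 0.035]
eef_rot: [[0.0, -0.995, 0.096], [0.0, 0.096, 0.995], [-1.0, -0.0, 0.0]]
force: [-3.0, -2.5, 10.2]
width: 0.0487
```

Run:
```python
from h import *
s=sense();print(s['ee_pos'],s['force'])
im,W=save('wrist','w14');im,P=save('scene','s14');cv2.imwrite('pics/s14c.png',cv2.resize(im[190:290,340:460,::-1],None,fx=6,fy=6,interpolation=cv2.INTER_CUBIC))
```

```text
[0.42661556 0.3736969  0.03500785] [-3.00570964 -2.51186725 10.19188398]
```

View pics/s14c.png

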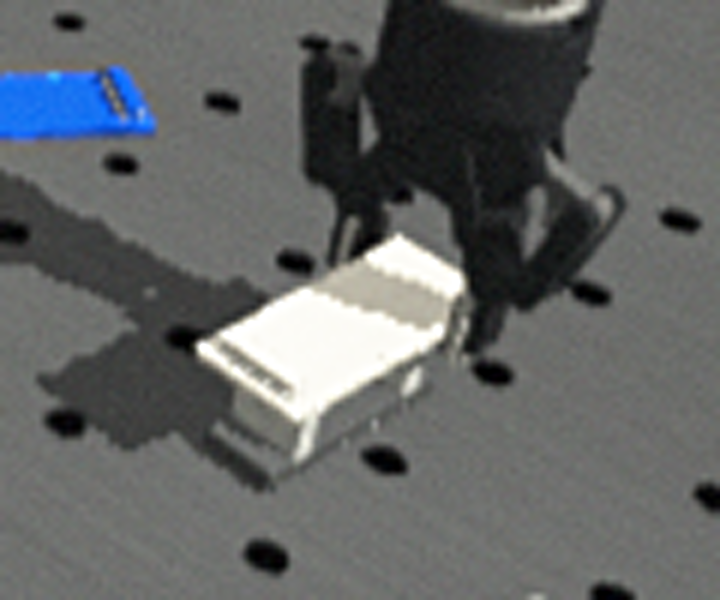

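>>> drive_tool --deltas '[[[-1, 0, 0, 0, 0, 0, 0.6], [0, 0, 0, 0, 0, 0, 0.38], [0, 0, 0, 0, 0, 0, 0.25], [0, 0, 0, 0, 0, 0, 0.1], [0, 0, 0, 0, 0, 0, 0.05]]]'

```text
t: 20.58
ee_pos: [0.4266, 0.3734, 0.0347]
eef_rot: [[-0.0, -0.995, 0.096], [-0.0, 0.096, 0.995], [-1.0, 0.0, -0.0]]
force: [0.2, -0.6, 0.3]
width: 0.0811
```

>>> drive_tool --deltas '[[[0, 0, 0, 0, 0, 0, 0.05], [-30, 0, 0, 0, 0, 0, 0.05], [-50, 0, 0, 0, 0, 0, 0.05], [-50, 0, 0, 0, 0, 0, 0.05], [-40, 0, 0, 0, 0, 0, 0.05]]]'

```text
t: 21.2
ee_pos: [0.4269, 0.3737, 0.207]
eef_rot: [[0.001, -0.995, 0.096], [0.001, 0.096, 0.995], [-1.0, -0.001, 0.001]]
force: [0.3, 0.2, 0.5]
width: 0.081
```

>>> drive_tool --deltas '[[[0, 20, -40, 0, 0, 0, 0.05], [0, 20, -40, 0, 0, 0, 0.05], [0, 0, 0, 0, 0, 0, 0.05], [0, 0, 0, 0, 0, 0, 0.05]]]'

```text
t: 21.7
ee_pos: [0.3797, 0.2983, 0.2053]
eef_rot: [[0.001, -0.995, 0.096], [0.001, 0.096, 0.995], [-1.0, -0.001, 0.001]]
force: [-0.4, 0.5, 0.5]
width: 0.081
```

Run:
```python
from h import *
s=sense();print(s['ee_pos'],s['force'])
im,W=save('wrist','w15');im,P=save('scene','s15');cv2.imwrite('pics/s15c.png',cv2.resize(im[150:290,190:460,::-1],None,fx=2.9,fy=2.9,interpolation=cv2.INTER_CUBIC));
im,P=save('top','t15');cv2.imwrite('pics/t15c.png',cv2.resize(im[205:270,90:150,::-1],None,fx=8,fy=8,interpolation=cv2.INTER_CUBIC))
```

```text
[0.37970234 0.29832573 0.20532261] [-0.41392759  0.49232205  0.49214691]
```

View pics/s15c.png

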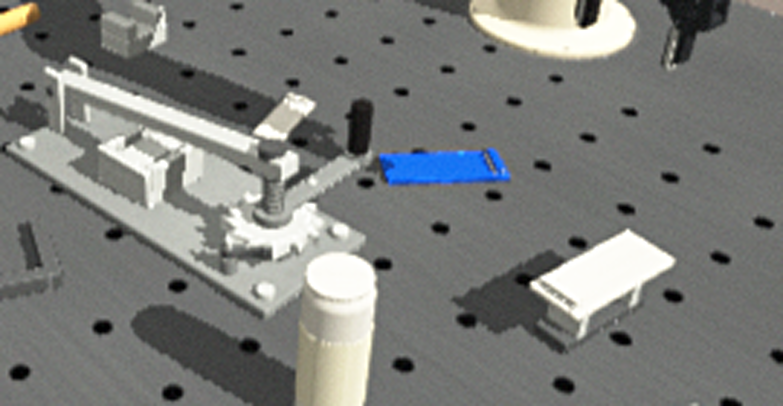

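View pics/w15.png

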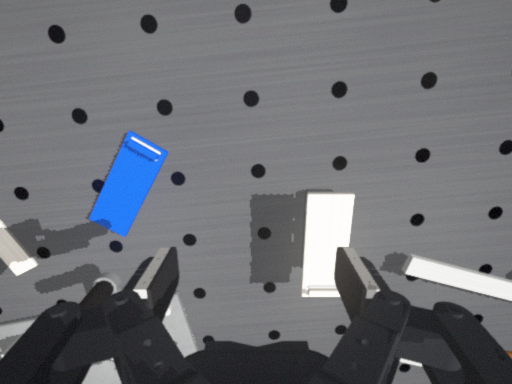

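View pics/t15c.png

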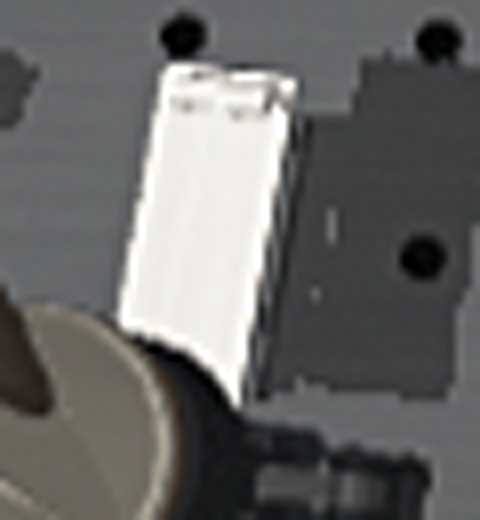

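Run:
```python
from h import *
im,W=load('w15')
cv2.imwrite('pics/w15c.png',cv2.resize(im[180:310,290:370],None,fx=4.5,fy=4.5,interpolation=cv2.INTER_CUBIC))
X=[onz(W,u,v,.056) for u,v in((307.5,192.5),(354,194),(302.5,292),)]
print(np.round(X,4),np.linalg.norm(X[0]-X[1]),np.linalg.norm(X[0]-X[2]))
d=(X[1]-X[0])[:2];print('yaw',np.degrees(np.arctan2(d[1],d[0]))-90); d=(X[2]-X[0])[:2];print('yaw long',np.degrees(np.arctan2(d[1],d[0])))
y=np.radians(-5.4);print('centre',(X[0]+X[1])[:2]/2+.065*np.array([np.cos(y),np.sin(y)]))
```

```text
[[0.3989 0.3514 0.056 ]
 [0.4053 0.4005 0.056 ]
 [0.5236 0.3404 0.056 ]] 0.04952665451446145 0.1252311984904441
yaw -7.470823933386029
yaw long -5.0416445898906135
centre [0.46679348 0.36983494]
```

View pics/w15c.png

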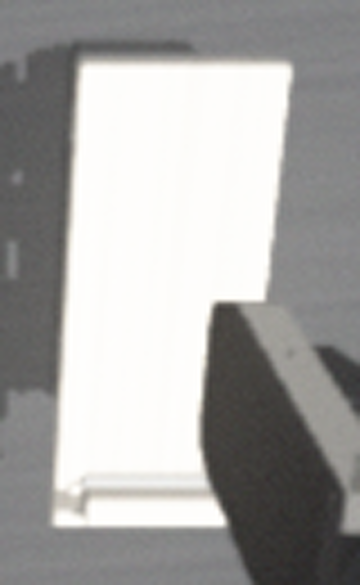

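```bash
python3 -c "
from h import *
print(close_job())"
```

```text
the job is handed in; nothing more can be done
None
```

I jacked the bar up, slid the coupon out towards the handle side and laid it on the cooling stand, rib up. I then let go, backed away and handed the job in at about 22 s of the 72 s limit.

- **Bar:** I swung the lever three full strokes and one single-notch stroke. The slope of the bar in the scene camera puts the wheel at about 4.2 to 4.3 of 4.6, within one notch of the upper stop. I stopped there so as not to force it. The bar is still raised in the last picture.
- **Lever:** I left it near its middle position, swung back out of the coupon's way.
- **Coupon:** The last wrist picture puts its centre at (0.467, 0.370) m. The stand's centre measures about (0.468, 0.369) m, so it is within about 1.5 mm.
- **Alignment:** The coupon's long edge reads -5.0° against -5.4° for the stand. Its short edge read -7.5°, a rougher reading from a short edge. It looks flat on both rests.
- **Other things:** The blue and small white plates, the V-block and the spray can looked undisturbed in the last pictures. I did not measure them, and I did not check the hammer and the square closely.
- **Forces:** The highest wrist force I saw was about 11 N, when setting the coupon down.

The heights I measured for the rests (46 to 50 mm) and the coupon's front edge (50 to 55 mm) scattered by several millimetres around the stated values. I therefore took the final height from contact with the rests.

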